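Brace a glass panel in its jig with a C-hook

TASK

Take the steel C-hook by its orange grip and turn its arm along its own curve through the brass eye of the plywood jig until the red tip presses on the glass panel with about 5 newtons; keep that pressure for a full second. Then leave the hook standing upright on its foot, still through the eye with its tip resting on the glass. Do not force the hook, be gentle with the glass (10 newtons crack it), never touch it with the gripper, and leave the other things on the bench where they are.

Things in the scene. Friction and masses are not known exactly. Their poses are not given: they have to be found in the camera images.
- hook: Loose C-hook, about 0.45 kg (may vary by a third). Origin: centre of the underside of its round steel foot (40 mm across, 14 high); z up. A round steel arm, 8 mm thick, runs level at z = 32 mm on a circle of radius 60 mm: from the grip at (0, 0) it starts towards +y and turns counterclockwise (from above) through 135 degrees to the red tip.
- hook_grip (a point): Point to grasp, in the orange grip at (0, 0, 70) mm in the hook frame. The grip is an upright block above the foot, 16 mm along hook x, 30 mm along hook y, top at z = 92 mm; fingers close along hook x, from above; grip firmly (about 100 N), for the press twists it. A foot dragging on the bench adds to the force felt: carry it 1 to 2 mm up while turning, then set it down.
- hook_tip (a point): Centre of the red ball (8.4 mm across) at the end of the arm, at (-102.4, 42.4, 32) mm in the hook frame.
- hook_axis (a point): Centre of the arm's circle, an empty point at (-60, 0, 32) mm in the hook frame.
- jig: Fixed jig: plywood plate 8 mm thick (x 41 to 106, y -15 to 125 mm in its frame) with a brass eye and the panel's cradle. Its origin, on the bench beside the plate, is the point to turn about: with hook_axis above it, a counterclockwise turn (from above) carries the tip through the eye to the glass. On the side away from the plate the bench is free for the hook's foot.
- eye (a point): Centre of the brass eye (upright ring, inner radius 7 mm, outer 14.5 mm, 7 mm thick), at (60, 0, 32) mm in the jig frame; its opening faces along jig y and the tip enters moving to jig +y. The arm has 3 mm of play all round. Under load the hook may twist in the fingers and lean on the eye, which then pushes it along jig x: so judge the press on the glass by the force along jig y (0.67 of it).
- cradle: Wooden cradle fixed on the jig, with the stained-glass panel in it (6 mm thick, 120 wide, upright, z = 14 to 114 mm; blue, amber, green, red pieces in grey strips). Origin on the bench below point glass_zone; x along the tip's travel there, y towards the jig's origin. The panel is sprung and damped: it gives 0.5 mm per newton along x; press slowly. 3 to 8 N is right, over 10 N cracks it.
- glass_zone (a point): Point of the arm's circle 48 degrees counterclockwise past the eye, z = 32 mm. The glass face (facing cradle -x) stands anywhere from 16 mm before to 16 mm behind it along cradle x: not measured, feel for it (tip 28 to 60 degrees past the eye). On release the panel pushes the hook back a little; friction of its foot on the bench then holds it.
- can: red drinks can, 66 mm wide, 120 tall, loose; to be left alone
- flux: white bottle with a blue label, 60 mm wide, 150 tall, loose; to be left alone
- foil: flat roll of copper foil, 76 mm across, 12 high, loose; to be left alone
- tile_blue: loose blue glass tile 45 x 45 x 6 mm; to be left alone
- tile_amber: loose amber glass tile 40 x 40 x 6 mm; to be left alone
- tile_red: loose dark red glass tile 40 x 60 x 6 mm; to be left alone
- tub: small white bowl, 90 mm across, 45 high, loose; to be left alone
- brush: hand brush lying flat, loose; to be left alone
There are look-alikes about, which are no part of the job. Leave any turquoise look-alike of the hook alone.

How it is judged:
By the outcome, as a careful person would: the job done as asked, in the order asked, and still so for the second after the job is handed in, with the robot touching nothing.
It also fails if it takes over 72 s, if anything falls off the work surface, if the arm or the gripper's body presses on something with over 40 N, if the wrist force passes 120 N, or if a joint passes its speed limit or range.

ROBOT

A 6-joint arm with a two-finger parallel gripper is mounted at the origin on the work surface. World frame = base frame: x ahead of the robot, y to its left, z up, the work surface at z = 0. Lengths are in m, angles in rad, forces in N, time in s.
With the tool pointing down it reaches from about 0.225 to 0.875 m from the base axis. Payload 3.4 kg.
Tool frame: the origin (TCP) lies at the very end of the fingers, on their centre line; the grasp point (between the pads) lies 19 mm behind it; z points along the fingers, y is the line along which they close (so a half turn about z gives the same grasp; the last joint's range is limited). The gripper opens to 85 mm and grips with 20 to 120 N. Pads are 22 mm wide; open, the fingers measure 114 mm over their backs; the gripper's body (76 mm by 85 mm) begins 54 mm behind the grasp point. The pads swing forward as they close: fully open they stand 13 mm farther back than shut.
Start: joints at [-1.383, 0.276, 1.505, -0, 1.361, -0.121], TCP at [0.175, -0.548, 0.231] pointing down, gripper open.
Joint ranges: [-2.89, 2.89], [-0.75, 2.08], [0.22, 2.7], [-1.18, 4.32], [0.11, 2.71], [-2.7, 2.7]. Speed limits (rad/s): [2.57, 2.57, 3.14, 3.14, 3.14, 3.14].

INTERFACE

Orientations are given as a unit quaternion [w, x, y, z].
In Python, from rig import readout, vision, manip gives the robot as it stands.
- The arm moves only by the shell command python3 -m handwheel 'ROWS' [FORCE]. ROWS is JSON, a list of rows, each a list of 3 entries, a list of its own where there are three numbers: the shift along the tool's x, y, z in mm, then the turn, a rotation vector about the tool's x, y, z in units of 6 degrees (1.0 is 6 degrees), then the closure, from -1 (fully open) to 1 (shut), so that 0 is half open. A call has 1 to 20 rows; each row shifts and turns the commanded pose from where the row before left it, along the tool's axes as they then stand; what a row does not reach is not made up. A row lasts 1/8 s, in which the tool goes at most 62.5 mm and 10.7 degrees, less where a joint would pass 70% of its speed; a pose out of reach is approached as far as the arm can. A call is refused whole if a number of a shift passes 62.5 or a number of a turn 1, either way. A call with a gripper value outside its range is refused whole. The fingers move at their own pace and stop on an object; FORCE is the grip in N (left out, the last holds). Time passes only in rows, so rows that do not move let the fingers close. It gives the time, the measured TCP pose, the force, the opening and the grip force at its end, in the units of the state.
- readout.get_state(): the state, without advancing time (a new reading comes with each control period).
- vision.get_image(name): name is "scene" or "top" or "wrist"; returns the picture (480x640x3 uint8, blue, green, red); there is no depth.
- vision.camera_params(name): a dict with "intrinsics" (3x3 intrinsics, pixels), "dist" ([k1, k2, p1, p2, k3] as OpenCV has them; the pictures are not rectified), "rvec" (rotation vector, rad) and "tvec" (3), from world to camera coordinates, as OpenCV has them; the wrist camera has in their place "hand_eye" (4x4, takes a point from camera to tool coordinates, whose origin is the TCP and whose axes are the flange's). Camera axes: x right, y down, z forward; pixel columns grow to the right and rows downward; lengths in m; the calibration is good to about 2 mm. A picture is of the moment at which its call begins: read the wrist's pose just before it. camera_params takes no time and is no camera call.
- manip.sign_off(): hands the job in; it is judged then, once.
The state is a dict: "clock": time; "qpos": joint angles; "qd": joint speeds; "effort": joint torques, N m; "position": TCP position; "ee_rot": TCP orientation; "contact_force": force on the tool from outside, world axes, zero at the start; "moment": the same for the moment, N m; "width": finger opening in m; "gripper_force": force on a finger pad.
Only numpy, scipy, OpenCV 4.12 (cv2) and the standard library are available. Lean on these libraries where they do the work, as an engineer would, in place of code of your own. Each camera call takes 0.05 s, during which the arm holds its last target. There are 200 camera calls.

## Working session

There is one attempt and no reset: what is moved stays moved. The work goes in short steps, Python scripts to look and compute and a shell command to move; the robot and the scene stay as the last step left them, time stands still between calls to the robot, and variables do not carry over. Pictures are saved under pics/ and viewed, at most 10 in all, crops included, and the job is handed in when it is done.

```bash
mkdir -p pics; ls
python3 - <<'E'
from rig import readout, vision
import cv2
s=readout.get_state()
print(s)
for n in ("scene","top","wrist"):
    cv2.imwrite(f"pics/{n}0.png",vision.get_image(n)); print(n,vision.camera_params(n))
E
```

```text
pics
{'clock': 0.0, 'qpos': array([-1.38299385e+00,  2.76606540e-01,  1.50613891e+00,  1.19420551e-05,
        1.36066503e+00, -1.21002472e-01]), 'qd': array([-0.00150773,  0.00012245, -0.00049913,  0.0012592 ,  0.00011731,
        0.00110815]), 'effort': array([-2.88277743e-04, -4.16770864e+01, -2.45804501e+01, -3.86593183e-04,
        1.08997858e-02, -3.23800442e-06]), 'position': array([ 0.17465447, -0.54728974,  0.2304308 ]), 'ee_rot': array([-9.08604401e-04,  9.88103385e-01,  1.53788409e-01, -2.45168679e-05]), 'contact_force': array([-0.78395459,  0.87522901, -0.56400949]), 'moment': array([ 0.03732009, -0.00480425, -0.04110533]), 'gripper_force': 0.0, 'width': 0.08542709870094453}
scene {'intrinsics': array([[616.93066578,   0.        , 322.10066129],
       [  0.        , 616.93066578, 251.12010144],
       [  0.        ,   0.        ,   1.        ]]), 'dist': array([-0.18033357,  0.        ,  0.        ,  0.        ,  0.        ]), 'rvec': array([ 1.83713148,  1.41568414, -0.69556154]), 'tvec': array([-0.12526451, -0.24596021,  1.81384381])}
top {'intrinsics': array([[569.618
[... 245 characters left out ...]
326, -2.15707423,  0.19630153]), 'tvec': array([-0.03472771,  0.50414941,  1.36090983])}
wrist {'intrinsics': array([[375.73035266,   0.        , 321.01340746],
       [  0.        , 375.73035266, 237.42878564],
       [  0.        ,   0.        ,   1.        ]]), 'dist': array([-0.07624116,  0.        ,  0.        ,  0.        ,  0.        ]), 'hand_eye': array([[-6.76094778e-04, -9.48584937e-01, -3.16521974e-01,
         8.07645802e-02],
       [ 9.99999765e-01, -6.77436843e-04, -1.05800660e-04,
        -1.09496551e-03],
       [-1.14062735e-04, -3.16521971e-01,  9.48585172e-01,
        -1.43161914e-01],
       [ 0.00000000e+00,  0.00000000e+00,  0.00000000e+00,
         1.00000000e+00]])}
```

View pics/top0.png

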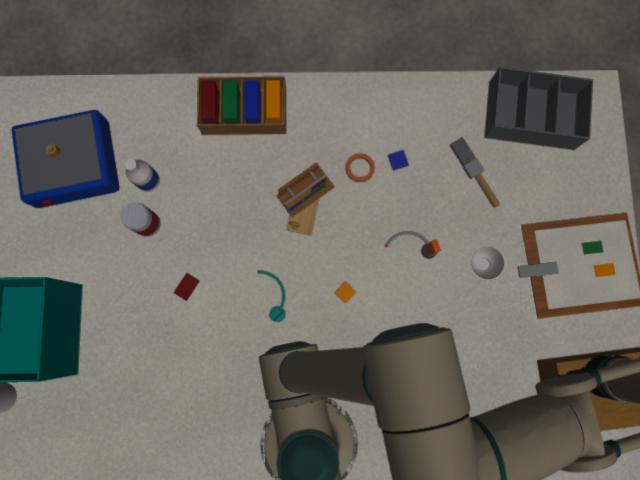

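View pics/scene0.png

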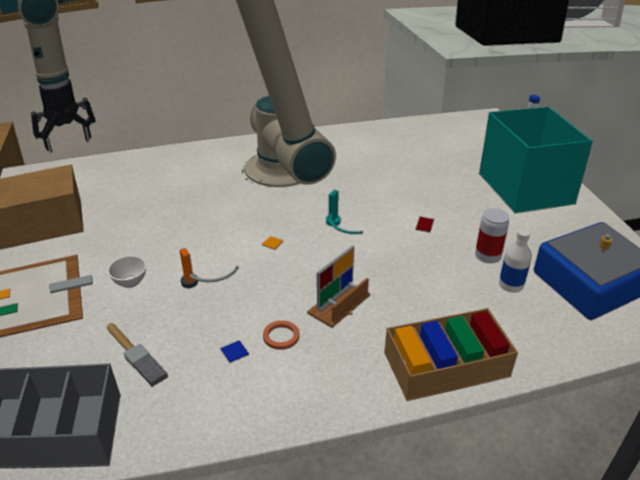

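Top: hook foot ~(429,252), orange grip ~(433,245), red tip ~(387,246); jig plate ~(303,218), eye ~(294,226), cradle with panel ~(305,190). Turquoise look-alike at (277,313).

```bash
cat > h.py <<'E'
import numpy as np, cv2
from rig import readout, vision
from scipy.spatial.transform import Rotation as R
def rot(q): return R.from_quat([q[1],q[2],q[3],q[0]])
def cam(n,s=None):
    p=vision.camera_params(n); K,d=p["intrinsics"],p["dist"]
    if n!="wrist":
        Rm=cv2.Rodrigues(p["rvec"])[0]; return K,d,Rm,np.array(p["tvec"])
    T=np.eye(4); T[:3,:3]=rot(s["ee_rot"]).as_matrix(); T[:3,3]=s["position"]
    W=np.linalg.inv(T@p["hand_eye"]); return K,d,W[:3,:3],W[:3,3]
def w(c,uv,z):
    K,d,Rm,t=c; r=cv2.undistortPoints(np.array([[uv]],float),K,d)[0,0]
    o=-Rm.T@t; v=Rm.T@np.array([r[0],r[1],1]); return o+v*(z-o[2])/v[2]
def pr(c,X):
    K,d,Rm,t=c; return cv2.projectPoints(np.atleast_2d(np.array(X,float)),cv2.Rodrigues(Rm)[0],t,K,d)[0][:,0]
E
python3 - <<'E'
from h import *
c=cam("top")
for n,uv,z in [("foot",(429,252),.014),("grip",(434,243),.092),("tip",(387,246),.032),("eye",(294,226),.032),("plate",(303,218),.008),("cradle",(305,188),.03),("amber",(345,292),0),("turq",(277,313),0),("tub",(488,262),.02),("foil",(360,167),0)]: print(n,w(c,uv,z).round(3))
im=cv2.imread("pics/top0.png")
a=cv2.resize(im[150:250,260:360],(600,600),interpolation=cv2.INTER_CUBIC)
cv2.imwrite("pics/c1.png",a)
E
```

```text
foot [ 0.455 -0.308  0.014]
grip [ 0.467 -0.305  0.092]
tip [ 0.47  -0.201  0.032]
eye [0.523 0.029 0.032]
plate [0.548 0.007 0.008]
cradle [0.621 0.001 0.03 ]
amber [ 0.36  -0.095  0.   ]
turq [0.311 0.074 0.   ]
tub [ 0.427 -0.453  0.02 ]
foil [ 0.682 -0.142  0.   ]
```

View pics/c1.png

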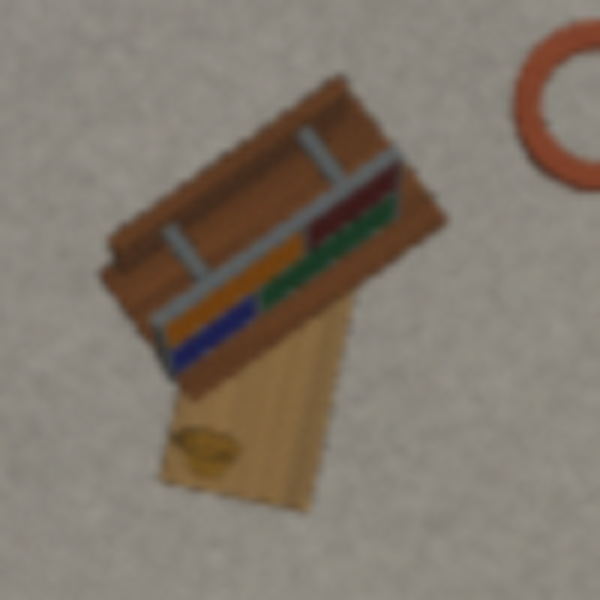

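Crop (6x of top 260,150): plate's near edge runs (165,485)-(310,510), eye ~(207,450), panel leaning in perspective with its face towards the eye. I'll move over the jig for a close view.

```bash
python3 -m handwheel '[[[33.5,-29,0],[0,0,0],-1],[[33.5,-29,0],[0,0,0],-1],[[33.5,-29,0],[0,0,0],-1],[[33.5,-29,0],[0,0,0],-1],[[33.5,-29,0],[0,0,0],-1],[[33.5,-29,0],[0,0,0],-1],[[33.5,-29,0],[0,0,0],-1],[[33.5,-29,0],[0,0,0],-1],[[33.5,-29,0],[0,0,0],-1],[[33.5,-29,0],[0,0,0],-1],[[33.5,-29,0],[0,0,0],-1],[[33.5,-29,0],[0,0,0],-1],[[33.5,-29,0],[0,0,0],-1]]'
python3 -m handwheel '[[[0,0,0],[0,0,-1],-1],[[0,0,0],[0,0,-1],-1],[[0,0,0],[0,0,-1],-1],[[0,0,0],[0,0,-1],-1],[[0,0,0],[0,0,-1],-1],[[0,0,0],[0,0,-1],-1],[[0,0,0],[0,0,-1],-1],[[0,0,0],[0,0,-1],-1],[[0,0,0],[0,0,-1],-1],[[0,0,0],[0,0,-1],-1],[[0,0,0],[0,0,-1],-1],[[0,0,0],[0,0,-1],-1],[[0,0,0],[0,0,0],-1],[[0,0,0],[0,0,0],-1]]'
python3 - <<'E'
from h import *
import pickle
s=readout.get_state(); im=vision.get_image("wrist"); cv2.imwrite("pics/w1.png",im); pickle.dump(s,open("w1.pkl","wb"))
print(s["qpos"],s["position"],s["ee_rot"])
E
```

```text
clock: 1.78
position: [0.4755, -0.0549, 0.2311]
ee_rot: [0.0, 0.988, 0.154, -0.0]
contact_force: [0.3, 0.1, -0.3]
width: 0.0857
gripper_force: 0.0
clock: 3.52
position: [0.4749, -0.0563, 0.2311]
ee_rot: [-0.0, 0.709, 0.705, -0.0]
contact_force: [-0.7, 1.2, -0.2]
width: 0.0855
gripper_force: 0.0
[-2.63473371e-01  1.29717165e-01  1.69838553e+00 -8.49053591e-05
  1.31378746e+00 -2.56685985e-01] [ 0.47494861 -0.05626511  0.23113797] [-1.08103884e-04  7.09494791e-01  7.04710663e-01 -1.10117310e-04]
```

View pics/w1.png

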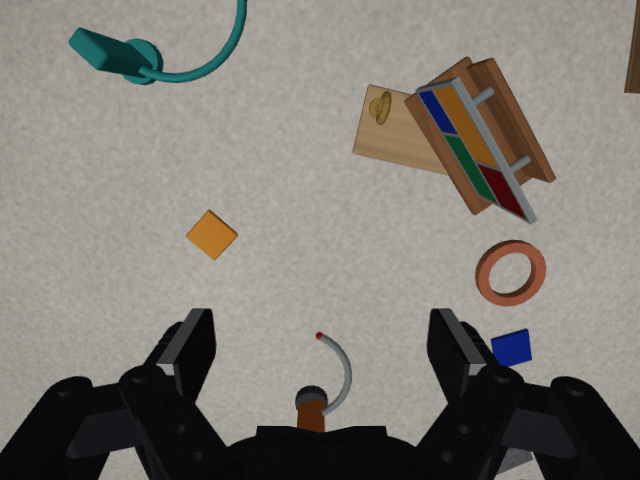

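Wrist view: jig plate edge (369,85)-(353,153), eye ~(382,107), panel top edge (458,80)-(535,222), hook tip (319,335), grip (311,415), turquoise hook top left. Zooming both into one picture.

Run:
```python
import cv2,numpy as np
im=cv2.imread("pics/w1.png"); im=cv2.convertScaleAbs(im,alpha=1.4)
f=lambda a:cv2.resize(a,None,fx=5,fy=5,interpolation=cv2.INTER_CUBIC)
cv2.imwrite("pics/c2.png",np.hstack([f(im[75:195,345:425]),f(im[325:445,285:365])]))
```

```text
(no output)
```

View pics/c2.png

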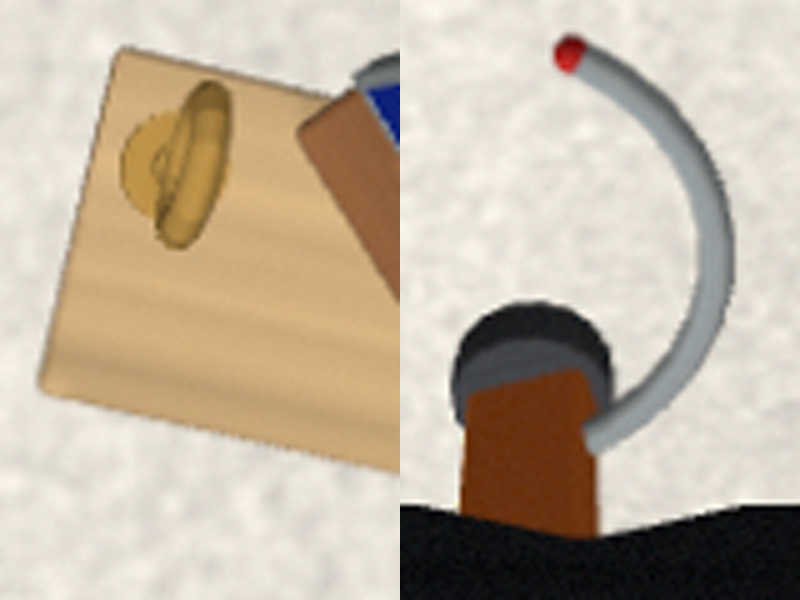

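```bash
cat > fit.py <<'E'
from h import *
import pickle
from scipy.optimize import least_squares as ls
s=pickle.load(open("w1.pkl","rb")); c=cam("wrist",s)
u=lambda x,y,x0,y0:np.array([(x+.5)/5-.5+x0,(y+.5)/5-.5+y0])
def Rz(a): return np.array([[np.cos(a),-np.sin(a)],[np.sin(a),np.cos(a)]])
def loc(p,uv,z): return 1e3*(Rz(p[2]).T@(w(c,uv,z)[:2]-p[:2]))
J=lambda x,y:u(x,y,345,75); H=lambda x,y:u(x-400,y,285,325)
for zs in (.008,0.):
    def rj(p):
        r=[]
        e=loc(p,J(195,165),.032); r+=[e[0]-60,e[1]]
        for q in [(130,48),(330,97)]: r.append(loc(p,J(*q),.008)[0]-41)
        for q in [(115,60),(80,215),(42,375)]: r.append(loc(p,J(*q),zs)[1]+15)
        for q in [(50,392),(220,430),(398,471)]: r.append(loc(p,J(*q),zs)[0]-106)
        return r
    a=ls(rj,[.52,.09,np.radians(-103)]); print("jig",a.x,np.degrees(a.x[2]),np.round(a.fun,1))
def rh(p):
    e=loc(p,H(570,54),.032); r=[e[0]+102.4,e[1]-42.4]
    for q in [(640,72),(700,148),(734,240),(718,322),(670,402)]: r.append(np.hypot(*(loc(p,H(*q),.032)-[-60,0]))-64)
    for q in [(532,303),(475,340),(592,335)]: r.append(np.hypot(*loc(p,H(*q),.0))-20)
    return r
b=ls(rh,[.455,-.308,np.radians(-75)]); print("hook",b.x,np.degrees(b.x[2]),np.round(b.fun,1))
t=cam("top")
for n,p,L in (("jig",a.x,[(60,0,32),(41,-15,8),(106,-15,8)]),("hook",b.x,[(-102.4,42.4,32),(0,0,92),(0,0,0)])):
    for X in L: print(n,X,pr(t,np.r_[p[:2]+Rz(p[2])@np.array(X[:2])/1e3,X[2]/1e3]).round(1))
E
python3 fit.py
```

```text
jig [ 0.54155472  0.08919125 -1.78628742] -102.34673035513615 [ 0.1  0.2  0.5  0.8 -0.1  0.  -0.2 -0.6 -0.5 -0.3]
jig [ 0.54218091  0.08874694 -1.78785005] -102.4362622111933 [-0.2 -0.4  0.2  0.4  0.   0.2  0.1 -0.2 -0.2 -0. ]
hook [ 0.46021072 -0.30933279 -1.26764435] -72.63067090931712 [-1.4  0.6  1.9 -0.3  0.  -1.2 -0.4 -0.3 -3.1 -2.7]
jig (60, 0, 32) [[293.7 223.7]]
jig (41, -15, 8) [[285.4 229.6]]
jig (106, -15, 8) [[310.6 234.7]]
hook (-102.4, 42.4, 32) [[386.4 245.8]]
hook (0, 0, 92) [[435.9 245.6]]
hook (0, 0, 0) [[428.4 250.9]]
```

```bash
python3 -m handwheel '[[[-45,-2,0],[0,0,0],-1],[[-45,-2,0],[0,0,0],-1],[[-45,-2,0],[0,0,0],-1],[[-45,-2,0],[0,0,0],-1],[[-45,-2,0],[0,0,0],-1],[[-45,-2,0],[0,0,0],-1],[[-45,-2,0],[0,0,0],-1],[[0,0,0],[0,0,0],-1],[[0,0,0],[0,0,0],-1]]'
python3 - <<'E'
from h import *
import pickle
s=readout.get_state(); im=vision.get_image("wrist"); cv2.imwrite("pics/w2.png",im); pickle.dump(s,open("w2.pkl","wb"))
c=cam("wrist",s); x,y=pr(c,[.44,-.27,.03])[0]; print(x,y,s["qpos"])
x0,y0=int(x)-100,int(y)-80; print(x0,y0)
cv2.imwrite("pics/c3.png",cv2.resize(cv2.convertScaleAbs(im[y0:y0+150,x0:x0+200],alpha=1.5),None,fx=4,fy=4,interpolation=cv2.INTER_CUBIC))
E
```

```text
clock: 4.7
position: [0.4592, -0.3706, 0.2309]
ee_rot: [-0.001, 0.709, 0.705, 0.0]
contact_force: [-0.1, 0.1, 0.8]
width: 0.0853
gripper_force: 0.0
299.38352368104773 91.66609080333677 [-7.97359250e-01  2.99535975e-01  1.47166056e+00  6.12257160e-04
  1.37180277e+00 -7.91283160e-01]
199 11
```

View pics/c3.png

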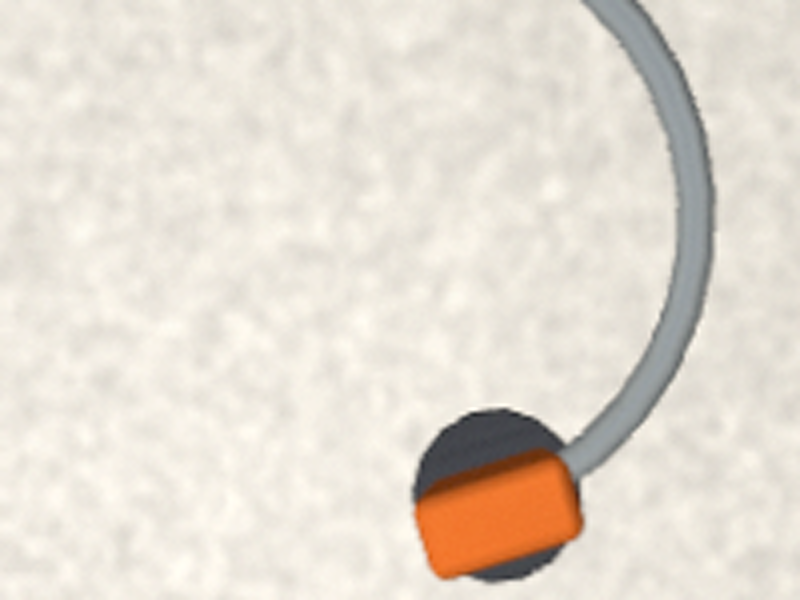

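Close view: grip top centre ~(500,515) in the crop (4x, offset 199,11), long axis ~20° off image horizontal, foot round beneath it, arm sweeping up right.

```bash
cat > fit2.py <<'E'
from h import *
import pickle
from scipy.optimize import least_squares as ls
s=pickle.load(open("w2.pkl","rb")); c=cam("wrist",s)
im=cv2.imread("pics/w2.png"); hsv=cv2.cvtColor(im,cv2.COLOR_BGR2HSV)
m=cv2.inRange(hsv,(5,150,120),(20,255,255)); m[:100]=0;m[:,:250]=0;m[:,400:]=0;m[200:]=0
k=cv2.findContours(m,cv2.RETR_EXTERNAL,cv2.CHAIN_APPROX_NONE)[0]; k=max(k,key=cv2.contourArea); r=cv2.minAreaRect(k); print(r)
box=cv2.boxPoints(r); B=np.array([w(c,q,.092)[:2] for q in box]); g=B.mean(0); print("grip top",g,[np.round(1e3*np.linalg.norm(B[i]-B[i-1]),1) for i in range(4)])
e=[B[i]-B[i-1] for i in range(4)]; e=max(e[:2],key=np.linalg.norm); a=np.degrees(np.arctan2(e[1],e[0])); print("long axis",a)
red=cv2.inRange(hsv,(0,150,80),(4,255,255))|cv2.inRange(hsv,(174,150,80),(180,255,255)); red[60:]=0
n,l,st,ce=cv2.connectedComponentsWithStats(red); print(st[1:],ce[1:])
Rz=lambda a:np.array([[np.cos(a),-np.sin(a)],[np.sin(a),np.cos(a)]])
loc=lambda p,uv,z:1e3*(Rz(p[2]).T@(w(c,uv,z)[:2]-p[:2]))
H=lambda x,y:np.array([(x+.5)/4-.5+199,(y+.5)/4-.5+11])
def rh(p):
    e=loc(p,r[0],.092); q=[e[0],e[1]]
    for v in [(633,0),(685,85),(714,200),(690,330),(650,405)]: q.append(np.hypot(*(loc(p,H(*v),.032)-[-60,0]))-64)
    for v in [(678,215),(655,120),(655,320)]: q.append(np.hypot(*(loc(p,H(*v),.032)-[-60,0]))-56)
    for v in [(490,409),(418,465),(500,581)]: q.append(np.hypot(*loc(p,H(*v),.010))-20)
    return q
b=ls(rh,[.46,-.309,-1.27]); print("hook",b.x,np.degrees(b.x[2]),np.round(b.fun,1)); print("tip pred",pr(c,np.r_[b.x[:2]+Rz(b.x[2])@[-.1024,.0424],.032]))
print(np.degrees(rot(s["ee_rot"]).as_euler("ZYX")))
E
python3 fit2.py
```

```text
((322.6868591308594, 140.59786987304688), (19.924772262573242, 38.29851531982422), 72.6459732055664)
grip top [ 0.45971199 -0.30764382] [np.float64(14.4), np.float64(27.8), np.float64(14.3), np.float64(28.2)]
long axis 16.538348486810538
[[331   0   5   3  10]] [[333.1   0.7]]
hook [ 0.45998182 -0.30749811 -1.2647223 ] -72.46324991809836 [ 0.  -0.2  0.  -0.1  0.5 -0.4 -0.5  0.8 -0.4 -0.2 -0.3 -0.4 -0.1]
tip pred [[333.72242429  -1.65245814]]
[ 8.96448839e+01 -8.14903331e-02 -1.79967797e+02]
```

```bash
python3 -m handwheel '[[[31.5,0.2,0],[0,0,0],-1],[[31.5,0.2,0],[0,0,0],-1],[[0,0,0],[0,0,-1],-1],[[0,0,0],[0,0,-1],-1],[[0,0,0],[0,0,-1],-1],[[0,0,0],[0,0,-1],-1],[[0,0,0],[0,0,-1],-1],[[0,0,0],[0,0,-1],-1],[[0,0,0],[0,0,-1],-1],[[0,0,0],[0,0,-1],-1],[[0,0,0],[0,0,-1],-1],[[0,0,0],[0,0,-1],-1],[[0,0,0],[0,0,-1],-1],[[0,0,0],[0,0,-1],-1],[[0,0,0],[0,0,-1],-1],[[0,0,0],[0,0,-1],-1],[[0,0,0],[0,0,-1],-1],[[0,0,0],[0,0,-1],-1],[[0,0,0],[0,0,-1],-1],[[0,0,0],[0,0,-0.9],-1]]'
python3 -m handwheel '[[[0,0,25],[0,0,0],-1],[[0,0,25],[0,0,0],-1],[[0,0,25],[0,0,0],-1],[[0,0,0],[0,0,0],-1],[[0,0,0],[0,0,0],-1]]'
python3 - <<'E'
from h import *
s=readout.get_state(); print(s["position"],rot(s["ee_rot"]).as_euler("ZYX",degrees=True),s["qpos"])
E
```

```text
clock: 7.25
position: [0.4602, -0.3065, 0.2317]
ee_rot: [0.0, -0.151, 0.989, 0.0]
contact_force: [0.7, -0.3, -0.4]
width: 0.0857
gripper_force: 0.0
clock: 7.88
position: [0.4608, -0.3079, 0.1574]
ee_rot: [0.001, -0.149, 0.989, -0.001]
contact_force: [0.2, 0.2, -0.3]
width: 0.0853
gripper_force: 0.0
[ 0.46076588 -0.30786078  0.15743057] [-1.62851984e+02  5.44863062e-02 -1.79920868e+02] [-7.14646496e-01  2.95578831e-01  1.66876904e+00  8.38043876e-05
  1.17556973e+00 -2.58476371e+00]
```

```bash
python3 -m handwheel '[[[0,0,20],[0,0,0],-1],[[0,0,20],[0,0,0],-1],[[0,0,20],[0,0,0],-1],[[0,0,20],[0,0,0],-1],[[0,0,16],[0,0,0],-1],[[0,0,10],[0,0,0],-1],[[0,0,0],[0,0,0],-1],[[0,0,0],[0,0,0],0],[[0,0,0],[0,0,0],0.4],[[0,0,0],[0,0,0],0.6],[[0,0,0],[0,0,0],1],[[0,0,0],[0,0,0],1],[[0,0,0],[0,0,0],1],[[0,0,0],[0,0,0],1],[[0,0,0],[0,0,0],1],[[0,0,0],[0,0,0],1]]' 100
python3 - <<'E'
from h import *
s=readout.get_state(); print(s["position"],rot(s["ee_rot"]).as_euler("ZYX",degrees=True),s["contact_force"],s["moment"])
E
```

```text
clock: 9.88
position: [0.4605, -0.3087, 0.0508]
ee_rot: [0.0, -0.149, 0.989, -0.001]
contact_force: [-0.9, -0.2, 6.1]
width: 0.0147
gripper_force: 98.4
[ 0.46046718 -0.30869776  0.05078216] [-1.62905498e+02  2.87705212e-02 -1.79928549e+02] [-0.9181829  -0.19943856  6.07167537] [-0.12139727  0.07124979 -0.01982489]
```

```bash
python3 -m handwheel '[[[0,0,-10],[0,0,0],1],[[0,0,-24],[0,0,0],1],[[0,0,-24],[0,0,0],1],[[0,0,-24],[0,0,0],1],[[0,0,-24],[0,0,0],1],[[0,0,-24],[0,0,0],1],[[-17.5,34.5,0],[0,0,0],1],[[-17.5,34.5,0],[0,0,0],1],[[-17.5,34.5,0],[0,0,0],1],[[-17.5,34.5,0],[0,0,0],1],[[-17.5,34.5,0],[0,0,0],1],[[-17.5,34.5,0],[0,0,0],1],[[-17.5,34.5,0],[0,0,0],1],[[-17.5,34.5,0],[0,0,0],1],[[-17.5,34.5,0],[0,0,0],1],[[-17.5,34.5,0],[0,0,0],1],[[-17.5,34.5,0],[0,0,0],1],[[-17.5,34.5,0],[0,0,0],1]]'
python3 -m handwheel '[[[0,0,0],[0,0,1],1],[[0,0,0],[0,0,1],1],[[0,0,0],[0,0,1],1],[[0,0,0],[0,0,1],1],[[0,0,0],[0,0,1],1],[[0,0,0],[0,0,1],1],[[0,0,0],[0,0,1],1],[[0,0,0],[0,0,1],1],[[0,0,0],[0,0,1],1],[[0,0,0],[0,0,1],1],[[0,0,0],[0,0,1],1],[[0,0,0],[0,0,1],1],[[0,0,0],[0,0,1],1],[[0,0,0],[0,0,1],1],[[0,0,0],[0,0,1],1],[[0,0,0],[0,0,1],1]]'
python3 -m handwheel '[[[0,0,0],[0,0,1],1],[[0,0,0],[0,0,1],1],[[0,0,0],[0,0,1],1],[[0,0,0],[0,0,1],1],[[0,0,0],[0,0,1],1],[[0,0,0],[0,0,1],1],[[0,0,0],[0,0,1],1],[[0,0,0],[0,0,1],1],[[0,0,0],[0,0,1],1],[[0,0,0],[0,0,1],1],[[0,0,0],[0,0,1],1],[[0,0,0],[0,0,1],1],[[0,0,0],[0,0,1],1],[[0,0,0],[0,0,1],1],[[0,0,0],[0,0,1],1],[[0,0,0],[0,0,1],1],[[0,0,0],[0,0,0.4],1],[[0,0,0],[0,0,0],1],[[0,0,0],[0,0,0],1],[[0,0,0],[0,0,0],1]]'
python3 - <<'E'
from h import *
import pickle
s=readout.get_state(); print(s["position"],rot(s["ee_rot"]).as_euler("ZYX",degrees=True),s["contact_force"],s["moment"],s["qpos"])
im=vision.get_image("wrist"); cv2.imwrite("pics/w3.png",im); pickle.dump(s,open("w3.pkl","wb"))
E
```

```text
clock: 12.12
position: [0.5377, 0.1504, 0.179]
ee_rot: [-0.002, -0.149, 0.989, 0.0]
contact_force: [0.6, -0.3, -5.7]
width: 0.015
gripper_force: 98.8
clock: 14.12
position: [0.5374, 0.1492, 0.1789]
ee_rot: [-0.002, 0.637, 0.771, -0.001]
contact_force: [0.7, -0.2, -4.5]
width: 0.0151
gripper_force: 99.2
clock: 16.62
position: [0.5389, 0.1492, 0.18]
ee_rot: [0.0, 1.0, 0.024, -0.0]
contact_force: [-0.1, -0.2, -4.9]
width: 0.015
gripper_force: 99.2
[0.53890682 0.14921415 0.18001892] [2.71357789e+00 3.87924129e-02 1.79995348e+02] [-0.14778373 -0.21392841 -4.92026365] [ 0.07790657 -0.09349608  0.01873575] [ 1.45694886e-01  2.86145344e-01  1.62200757e+00 -1.51887149e-05
  1.23412149e+00  1.66913534e+00]
```

View pics/w3.png

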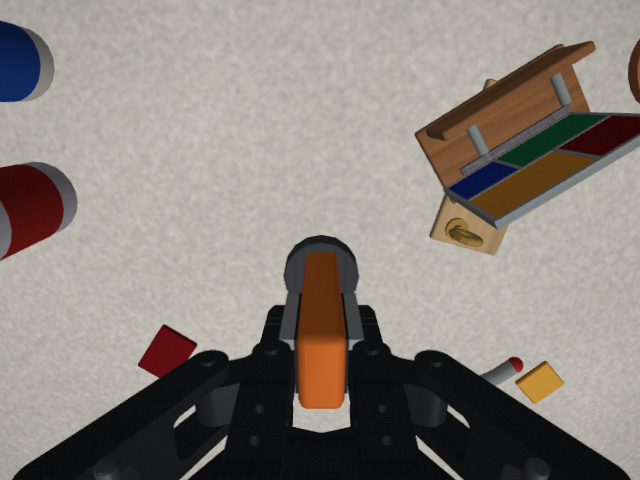

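Hook held well: red tip at ~(517,364), eye ring ~(465,233), panel to its right; amber tile behind the tip on the bench.

```bash
cat > geo.py <<'E'
from h import *
Rz=lambda a:np.array([[np.cos(a),-np.sin(a)],[np.sin(a),np.cos(a)]])
JP=np.array([.5420,.0889]); JA=np.radians(-102.4)
def hook(s,L):  # hook point (mm) to world, as held
    a=rot(s["ee_rot"]).as_euler("ZYX")[0]+np.pi/2; L=np.array(L)/1e3
    return np.r_[s["position"][:2]+Rz(a)@L[:2],s["position"][2]-.0508+L[2]]
jig=lambda X:1e3*(Rz(JA).T@(np.array(X)[:2]-JP))
jw=lambda L:np.r_[JP+Rz(JA)@np.array(L[:2])/1e3,L[2]/1e3]
def rep(s):
    t=jig(hook(s,[-102.4,42.4,32])); ax=jig(hook(s,[-60,0,32])); f=s["contact_force"]
    print("t",round(s["clock"],2),"tip",t.round(1),"ang",np.degrees(np.arctan2(t[1],t[0])).round(1),"axis err",ax.round(1),"footz",round(1e3*(s["position"][2]-.0508),1),"F jig",(Rz(JA).T@f[:2]).round(2),round(f[2],2),"M",s["moment"].round(2),"g",s["gripper_force"],"tilt",rot(s["ee_rot"]).as_euler("ZYX",degrees=True).round(2))
E
cat > w3.py <<'E'
from geo import *
import pickle
s=pickle.load(open("w3.pkl","rb")); c=cam("wrist",s); rep(s)
print("tip",pr(c,hook(s,[-102.4,42.4,32])),"grip top",pr(c,hook(s,[0,0,92])))
print("eye",pr(c,jw([60,0,32])),[pr(c,jw([60+14.5*q,0,32+14.5*r])).round(1) for q,r in((1,0),(-1,0),(0,1),(0,-1))],"corner",pr(c,[jw([41,-15,8]),jw([106,-15,8])]))
im=cv2.imread("pics/w3.png"); hsv=cv2.cvtColor(im,cv2.COLOR_BGR2HSV)
red=cv2.inRange(hsv,(0,150,80),(6,255,255))|cv2.inRange(hsv,(172,150,80),(180,255,255)); red[:330]=0;red[:,:480]=0
k=cv2.findContours(red,0,2)[0]; print([cv2.minEnclosingCircle(q) for q in k])
E
python3 w3.py
```

```text
t 16.62 tip [ 51.7 -30.2] ang -30.3 axis err [-0.3 -0.3] footz 129.2 F jig [ 0.24 -0.1 ] -4.92 M [ 0.08 -0.09  0.02] g 99.23563241958618 tilt [2.71e+00 4.00e-02 1.80e+02]
tip [[516.53310775 360.77180104]] grip top [[324.00549737 371.71533181]]
eye [[465.45692395 235.77485381]] [array([[481.3, 240.1]]), array([[449.3, 231.4]]), array([[472.1, 241.5]]), array([[459.4, 230.5]])] corner [[429.93315282 237.51522423]
 [495.65937959 255.03304292]]
[((516.0, 365.20001220703125), 6.530038833618164)]
```

```bash
python3 -m handwheel '[[[0,0,20],[0,0,0],1],[[0,0,25],[0,0,0],1],[[0,0,25],[0,0,0],1],[[0,0,25],[0,0,0],1],[[0,0,16],[0,0,0],1],[[0,0,10],[0,0,0],1],[[0,0,4],[0,0,0],1],[[0,0,0],[0,0,0],1],[[0,0,0],[0,0,0],1],[[0,0,0],[0,0,0],1]]'
python3 - <<'E'
from geo import *
import pickle
s=readout.get_state(); rep(s)
im=vision.get_image("wrist"); cv2.imwrite("pics/w4.png",im); pickle.dump(s,open("w4.pkl","wb"))
c=cam("wrist",s); print("tip",pr(c,hook(s,[-102.4,42.4,32])),"eye",pr(c,jw([60,0,32])),[pr(c,jw([60+14.5*q,0,32+14.5*r])).round(1) for q,r in((1,0),(-1,0),(0,1),(0,-1))])
K=c[0][0,0]; X=c[2]@hook(s,[-102.4,42.4,32])+c[3]; print("ball r px",K*.0042/X[2])
x,y=490,190
cv2.imwrite("pics/c4.png",cv2.resize(cv2.convertScaleAbs(im[230:410,430:640],alpha=1.4),None,fx=3.3,fy=3.3,interpolation=cv2.INTER_CUBIC))
E
```

```text
clock: 17.92
position: [0.5396, 0.1493, 0.0559]
ee_rot: [-0.0, 1.0, 0.024, 0.001]
contact_force: [-0.3, -0.8, -5.0]
width: 0.015
gripper_force: 99.1
t 17.93 tip [ 51.5 -29.6] ang -29.9 axis err [-0.5  0.3] footz 5.1 F jig [ 0.81 -0.11] -4.96 M [ 0.04 -0.07 -0.02] g 99.14410471916199 tilt [ 2.7e+00 -7.0e-02 -1.8e+02]
tip [[516.60696807 360.93960675]] eye [[550.20389959 311.72721643]] [array([[573.5, 317.4]]), array([[526.1, 305.8]]), array([[566.6, 326.4]]), array([[535.8, 298.8]])]
ball r px 8.197929711381574
```

View pics/c4.png

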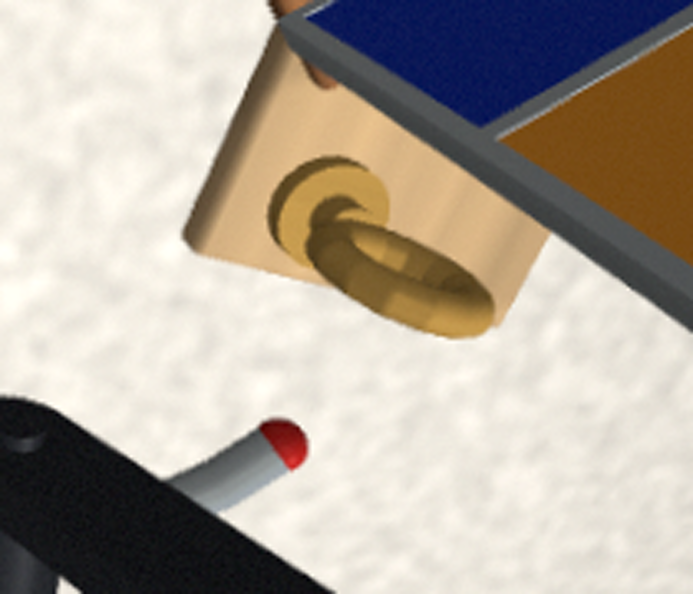

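Crop (3.3x, offset 430,230): ball centre ~(279,446), ring silhouette spans x 308–495, y 218–338, hence centre ~(401,278).

Run:
```python
from geo import *
import pickle
s=pickle.load(open("w4.pkl","rb")); c=cam("wrist",s)
px=lambda x,y:((x+.5)/3.3-.5+430,(y+.5)/3.3-.5+230)
# torus silhouette centre predicted
th,ph=np.meshgrid(np.linspace(0,6.28,60),np.linspace(0,6.28,24)); Rr=10.75;q=3.75
P=[jw([60+(Rr+q*np.cos(b))*np.cos(a),q*np.sin(b)*3.5/3.75,32+(Rr+q*np.cos(b))*np.sin(a)]) for a,b in zip(th.ravel(),ph.ravel())]
U=pr(c,P); print("ring sil pred",U.min(0),U.max(0),"obs",px(308,218),px(495,338))
co=(U.min(0)+U.max(0))/2; d=(np.array(px(308,218))+px(495,338))/2-co; e0=pr(c,jw([60,0,32]))[0]
E=w(c,e0+d,.032); print("eye in jig est",jig(E),"shift",d)
for z in (.035,.0371,.039):
    T=w(c,px(279,446),z); print(z,"tip jig",jig(T),"expected",jig(hook(s,[-102.4,42.4,32])))
for n,v in (("cornerA",(190,240)),): print(n,jig(w(c,px(*v),.004)))
```

```text
ring sil pred [521.96356432 294.46402924] [579.60926804 330.50518186] obs (522.9848484848485, 295.71212121212125) (579.6515151515151, 332.07575757575756)
eye in jig est [60.68298028 -0.69002606] shift [0.53176564 1.40933384]
0.035 tip jig [ 52.9644665  -33.36889068] expected [ 51.47090442 -29.57838233]
0.0371 tip jig [ 51.25996386 -32.14910042] expected [ 51.47090442 -29.57838233]
0.039 tip jig [ 49.7177948  -31.04548067] expected [ 51.47090442 -29.57838233]
cornerA [ 42.16168633 -14.17785221]
```

```bash
sed -i 's/\[0\]+np.pi\/2;/[0]+np.pi\/2-np.radians(OFF);/; s/^JP=.*/OFF=0.7; JA=np.radians(-102.4); JP=np.array([.5420,.0889])+Rz(JA)@[.0003,-.0003]/' geo.py
cat >> geo.py <<'E'
    # tool-axes shift (mm) putting the axis on the jig origin
    d=Rz(JA)@(-ax); y=rot(s["ee_rot"]).as_matrix()[:2]; print("shift needed tool x,y",(d@y[:,0]).round(2),(d@y[:,1]).round(2))
E
python3 -c "
from geo import *
rep(readout.get_state())"
```

```text
t 17.98 tip [ 51.  -30.7] ang -31.0 axis err [-0.6 -0.2] footz 5.0 F jig [-0.05  0.24] -4.66 M [ 0.11 -0.04  0.03] g 99.14453387260437 tilt [ 2.7e+00 -6.0e-02 -1.8e+02]
shift needed tool x,y 0.03 0.61
```

```bash
python3 -m handwheel '[[[0,0.6,3.2],[0,0,0],1],[[-3.14,0.08,0],[0,0,-0.5],1],[[-3.14,0.08,0],[0,0,-0.5],1],[[-3.14,0.08,0],[0,0,-0.5],1],[[-3.14,0.08,0],[0,0,-0.5],1],[[-3.14,0.08,0],[0,0,-0.5],1],[[-3.14,0.08,0],[0,0,-0.5],1],[[-3.14,0.08,0],[0,0,-0.5],1],[[0,0,0],[0,0,0],1],[[0,0,0],[0,0,0],1]]' >/dev/null
python3 - <<'E'
from geo import *
import pickle
s=readout.get_state(); rep(s)
im=vision.get_image("wrist"); cv2.imwrite("pics/w5.png",im); pickle.dump(s,open("w5.pkl","wb"))
c=cam("wrist",s)
for n,X in (("tip",hook(s,[-102.4,42.4,32])),("eye",jw([60,0,32]))): print(n,pr(c,X))
u,v=pr(c,jw([58,-4,32]))[0]; x0,y0=int(u)-60,int(v)-55; x0=min(x0,520); print(x0,y0)
cv2.imwrite("pics/c5.png",cv2.resize(cv2.convertScaleAbs(im[y0:y0+110,x0:x0+120],alpha=1.4),None,fx=5,fy=5,interpolation=cv2.INTER_CUBIC))
E
```

```text
t 19.23 tip [ 59.4 -10.1] ang -9.7 axis err [ 0.3 -0.1] footz 1.3 F jig [-0.3  -0.02] -5.53 M [ 0.05 -0.02 -0.  ] g 99.25884246826172 tilt [ 2.3650e+01 -2.0000e-02  1.7999e+02]
shift needed tool x,y 0.24 -0.22
tip [[515.45303017 363.42714322]]
eye [[528.64555726 349.22562486]]
460 297
```

View pics/c5.png

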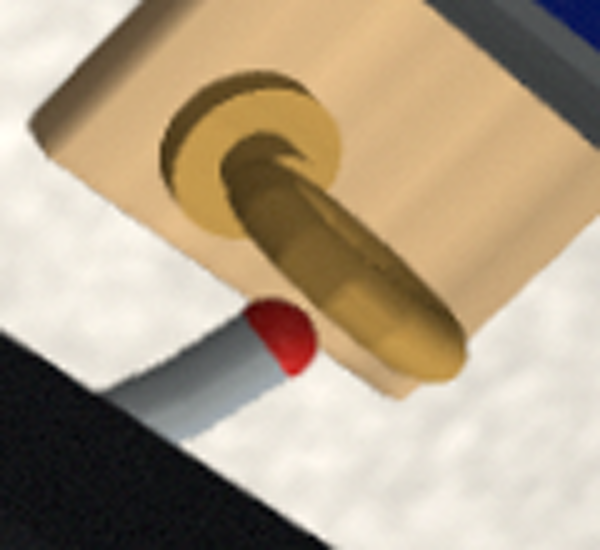

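Crop: tip ~(278,340), ring centre ~(344,262) of the crop, both agreeing with prediction; the arm is lined up. Entering the eye.

```bash
python3 -m handwheel '[[[-2.1,0.04,0],[0,0,-0.333],1],[[-2.1,0.04,0],[0,0,-0.333],1],[[-2.1,0.04,0],[0,0,-0.333],1],[[-2.1,0.04,0],[0,0,-0.333],1],[[-2.1,0.04,0],[0,0,-0.333],1],[[-2.1,0.04,0],[0,0,-0.333],1],[[0,0,0],[0,0,0],1],[[0,0,0],[0,0,0],1]]' >/dev/null
python3 -c "
from geo import *
rep(readout.get_state())"
```

```text
t 20.27 tip [60.4  2.4] ang 2.3 axis err [ 0.5 -0.1] footz 1.3 F jig [-0.41  0.11] -5.81 M [ 0.05 -0.04 -0.03] g 99.26025867462158 tilt [ 3.5680e+01 -1.0000e-02  1.7999e+02]
shift needed tool x,y 0.4 -0.29
```

```bash
python3 -m handwheel '[[[-2.05,0,0],[0,0,-0.333],1],[[-2.05,0,0],[0,0,-0.333],1],[[-2.05,0,0],[0,0,-0.333],1],[[-2.05,0,0],[0,0,-0.333],1],[[-2.05,0,0],[0,0,-0.333],1],[[-2.05,0,0],[0,0,-0.333],1],[[-2.05,0,0],[0,0,-0.333],1],[[-2.05,0,0],[0,0,-0.333],1],[[-2.05,0,0],[0,0,-0.333],1],[[-2.05,0.04,0],[0,0,-0.333],1],[[0,0,0],[0,0,0],1],[[0,0,0],[0,0,0],1]]' >/dev/null
python3 -c "
from geo import *
rep(readout.get_state())"
```

```text
t 21.77 tip [55.5 22.9] ang 22.4 axis err [0.1 0.1] footz 1.3 F jig [0.71 1.04] -4.83 M [ 0.12  0.01 -0.03] g 99.25917863845825 tilt [ 55.65  -0.   179.99]
shift needed tool x,y 0.04 -0.12
```

```bash
cat > chk.py <<'E'
from geo import *
import sys
s=readout.get_state(); f=Rz(JA).T@s["contact_force"][:2]; rep(s)
sys.exit(1 if f[1]<-1.6 or abs(f[0])>4 else 0)
E
h="python3 -m handwheel"; k="python3 chk.py"
$h '[[[-1.05,0,0],[0,0,-0.167],1],[[-1.05,0.02,0],[0,0,-0.167],1],[[-1.05,0.02,0],[0,0,-0.167],1],[[0,0,0],[0,0,0],1]]' >/dev/null && $k && \
$h '[[[-1.05,0.01,0],[0,0,-0.167],1],[[0,0,0],[0,0,0],1]]' >/dev/null && $k && \
$h '[[[-1.05,0.01,0],[0,0,-0.167],1],[[0,0,0],[0,0,0],1]]' >/dev/null && $k && \
$h '[[[-1.05,0.01,0],[0,0,-0.167],1],[[0,0,0],[0,0,0],1]]' >/dev/null && $k && \
$h '[[[-1.05,0.01,0],[0,0,-0.167],1],[[0,0,0],[0,0,0],1]]' >/dev/null && $k && \
$h '[[[-1.05,0.01,0],[0,0,-0.167],1],[[0,0,0],[0,0,0],1]]' >/dev/null && $k && \
$h '[[[-1.05,0.01,0],[0,0,-0.167],1],[[0,0,0],[0,0,0],1]]' >/dev/null && $k && \
$h '[[[-1.05,0.01,0],[0,0,-0.167],1],[[0,0,0],[0,0,0],1]]' >/dev/null && $k && \
$h '[[[-1.05,0.01,0],[0,0,-0.167],1],[[0,0,0],[0,0,0],1]]' >/dev/null && $k && \
$h '[[[-1.05,0.01,0],[0,0,-0.167],1],[[0,0,0],[0,0,0],1]]' >/dev/null && $k
```

```text
t 22.27 tip [54.4 25.7] ang 25.3 axis err [ 0.2 -0. ] footz 1.3 F jig [0.15 0.11] -5.28 M [0.1  0.05 0.02] g 99.2619001865387 tilt [ 5.867e+01  1.000e-02 -1.800e+02]
shift needed tool x,y 0.21 -0.06
t 22.52 tip [53.9 26.7] ang 26.3 axis err [0.2 0. ] footz 1.3 F jig [ 0.97 -0.99] -4.38 M [0.11 0.02 0.05] g 99.26202893257141 tilt [ 5.968e+01  1.000e-02 -1.800e+02]
shift needed tool x,y 0.18 -0.09
t 22.77 tip [53.5 27.6] ang 27.3 axis err [0.2 0.1] footz 1.3 F jig [-0.56 -0.96] -5.17 M [0.1  0.04 0.07] g 99.26237225532532 tilt [6.068e+01 1.000e-02 1.800e+02]
shift needed tool x,y 0.19 -0.12
t 23.02 tip [53.  28.5] ang 28.3 axis err [0.2 0. ] footz 1.3 F jig [-0.47  1.06] -5.23 M [0.11 0.04 0.04] g 99.26292300224304 tilt [ 6.168e+01  1.000e-02 -1.800e+02]
shift needed tool x,y 0.21 -0.1
t 23.27 tip [52.5 29.5] ang 29.3 axis err [0.2 0.1] footz 1.3 F jig [0.43 0.16] -5.49 M [0.02 0.02 0.02] g 99.2631483078003 tilt [6.268e+01 1.000e-02 1.800e+02]
shift needed tool x,y 0.2 -0.14
t 23.52 tip [52.  30.4] ang 30.3 axis err [0.2 0.1] footz 1.3 F jig [ 0.23 -0.29] -5.08 M [ 0.08 -0.01 -0.  ] g 
[... 196 characters left out ...]
 g 99.26331639289856 tilt [ 6.469e+01  1.000e-02 -1.800e+02]
shift needed tool x,y 0.22 -0.15
t 24.02 tip [50.9 32.3] ang 32.4 axis err [0.2 0.1] footz 1.3 F jig [-0.22  0.32] -4.6 M [0.09 0.04 0.02] g 99.26331639289856 tilt [6.569e+01 1.000e-02 1.800e+02]
shift needed tool x,y 0.21 -0.19
t 24.27 tip [50.3 33.1] ang 33.3 axis err [0.3 0.1] footz 1.3 F jig [-1.37  0.1 ] -4.31 M [ 0.11 -0.01  0.01] g 99.26367402076721 tilt [ 6.669e+01  1.000e-02 -1.800e+02]
shift needed tool x,y 0.23 -0.16
t 24.52 tip [49.8 33.8] ang 34.2 axis err [ 0.3 -0. ] footz 1.2 F jig [ 0.67 -0.86] -4.84 M [ 0.02  0.11 -0.04] g 99.24853920936584 tilt [ 6.7690e+01  2.0000e-02 -1.7998e+02]
shift needed tool x,y 0.32 -0.01
```

```bash
h="python3 -m handwheel"; k="python3 chk.py"
$h '[[[-0.8,0,0],[0,0,-0.13],1],[[0,0,0],[0,0,0],1]]' >/dev/null && $k && \
$h '[[[-0.8,0,0],[0,0,-0.13],1],[[0,0,0],[0,0,0],1]]' >/dev/null && $k && \
$h '[[[-0.8,0,0],[0,0,-0.13],1],[[0,0,0],[0,0,0],1]]' >/dev/null && $k && \
$h '[[[-0.8,0,0],[0,0,-0.13],1],[[0,0,0],[0,0,0],1]]' >/dev/null && $k
```

```text
t 24.77 tip [49.4 34.3] ang 34.8 axis err [ 0.4 -0.2] footz 1.2 F jig [ 0.8  -0.72] -5.12 M [-0.01  0.22 -0.14] g 99.26343083381653 tilt [ 6.8460e+01  3.0000e-02 -1.7996e+02]
shift needed tool x,y 0.41 0.17
t 25.02 tip [49.  34.8] ang 35.4 axis err [ 0.4 -0.4] footz 1.1 F jig [ 1.59 -2.01] -4.95 M [-0.13  0.33 -0.21] g 99.28931951522827 tilt [ 6.9240e+01  4.0000e-02 -1.7994e+02]
shift needed tool x,y 0.46 0.33
```

```bash
cat > avg.py <<'E'
from geo import *
F=[];M=[]
for i in range(6):
    vision.get_image("top"); s=readout.get_state(); F.append(s["contact_force"]);M.append(s["moment"])
F=np.array(F); f=F.mean(0); j=Rz(JA).T@f[:2]
print("avg jig F",j.round(2),"z",f[2].round(2),"press by y",(-j[1]/.67).round(2),"by normal",(j@[.743,-.669]).round(2),"M",np.mean(M,0).round(3)); rep(s)
E
python3 avg.py; python3 -m handwheel '[[[-0.8,0,0],[0,0,-0.13],1],[[0,0,0],[0,0,0],1]]' >/dev/null; python3 avg.py
```

```text
avg jig F [ 1.33 -2.53] z -5.14 press by y 3.77 by normal 2.68 M [-0.07   0.475 -0.248]
t 25.32 tip [48.8 35. ] ang 35.6 axis err [ 0.2 -0.2] footz 1.1 F jig [ 1.69 -2.92] -5.23 M [-0.05  0.57 -0.27] g 99.28539276123047 tilt [ 6.9230e+01  2.0000e-02 -1.7995e+02]
shift needed tool x,y 0.27 0.19
avg jig F [ 1.53 -3.74] z -4.76 press by y 5.59 by normal 3.64 M [-0.063  0.75  -0.345]
t 25.88 tip [48.2 35.6] ang 36.4 axis err [ 0.2 -0.3] footz 1.1 F jig [ 1.54 -3.82] -4.64 M [-0.07  0.82 -0.35] g 99.33154821395874 tilt [ 7.0020e+01  2.0000e-02 -1.7995e+02]
shift needed tool x,y 0.22 0.25
```

```bash
for i in 1 2; do python3 -m handwheel '[[[0,0,0],[0,0,0],1],[[0,0,0],[0,0,0],1],[[0,0,0],[0,0,0],1]]' >/dev/null; python3 avg.py; done
```

```text
avg jig F [ 1.71 -4.17] z -5.48 press by y 6.23 by normal 4.06 M [ 0.019  0.92  -0.354]
t 26.55 tip [48.2 35.9] ang 36.6 axis err [0.2 0. ] footz 1.2 F jig [ 1.55 -4.3 ] -5.37 M [ 0.05  0.96 -0.37] g 99.29667234420776 tilt [ 7.0020e+01  1.0000e-02 -1.7998e+02]
shift needed tool x,y 0.17 -0.05
avg jig F [ 1.16 -4.37] z -5.98 press by y 6.52 by normal 3.78 M [ 0.02   0.969 -0.372]
t 27.23 tip [48.2 36. ] ang 36.8 axis err [0.1 0.2] footz 1.2 F jig [ 1.22 -4.49] -5.72 M [ 0.05  1.02 -0.4 ] g 99.32764291763306 tilt [ 7.002e+01  1.000e-02 -1.800e+02]
shift needed tool x,y 0.12 -0.18
```

```bash
python3 -m handwheel '[[[0.5,0,0],[0,0,0.09],1],[[0,0,0],[0,0,0],1],[[0,0,0],[0,0,0],1]]' >/dev/null; python3 avg.py;  python3 -m handwheel '[[[0,0,0],[0,0,0],1],[[0,0,0],[0,0,0],1],[[0,0,0],[0,0,0],1],[[0,0,0],[0,0,0],1],[[0,0,0],[0,0,0],1]]' >/dev/null; python3 avg.py
```

```text
avg jig F [ 1.91 -3.28] z -5.97 press by y 4.89 by normal 3.61 M [-0.092  0.77  -0.343]
t 27.9 tip [48.6 35.9] ang 36.4 axis err [0.2 0.5] footz 1.3 F jig [ 2.1  -3.01] -6.43 M [-0.12  0.71 -0.33] g 99.24579977989197 tilt [ 69.49   0.   179.97]
shift needed tool x,y 0.16 -0.48
avg jig F [ 2.26 -1.91] z -5.93 press by y 2.84 by normal 2.95 M [-0.227  0.608 -0.372]
t 28.82 tip [48.6 35.7] ang 36.3 axis err [0.2 0.3] footz 1.3 F jig [ 2.23 -2.  ] -5.66 M [-0.29  0.57 -0.37] g 99.28678035736084 tilt [ 69.49   0.   179.98]
shift needed tool x,y 0.16 -0.34
```

```bash
python3 -m handwheel '[[[-0.4,0,0],[0,0,-0.06],1],[[0,0,0],[0,0,0],1],[[0,0,0],[0,0,0],1]]' >/dev/null; python3 avg.py;  python3 -m handwheel '[[[0,0,0],[0,0,0],1],[[0,0,0],[0,0,0],1],[[0,0,0],[0,0,0],1]]' >/dev/null; python3 avg.py
```

```text
avg jig F [ 2.72 -2.25] z -5.32 press by y 3.36 by normal 3.53 M [-0.319  0.647 -0.398]
t 29.5 tip [48.4 35.9] ang 36.5 axis err [0.2 0.2] footz 1.3 F jig [ 3.04 -1.98] -5.09 M [-0.32  0.63 -0.39] g 99.33786749839783 tilt [6.985e+01 1.000e-02 1.800e+02]
shift needed tool x,y 0.22 -0.2
avg jig F [ 2.67 -2.87] z -5.49 press by y 4.28 by normal 3.9 M [-0.323  0.613 -0.405]
t 30.18 tip [48.4 35.9] ang 36.6 axis err [0.2 0.2] footz 1.3 F jig [ 3.62 -2.49] -5.05 M [-0.3   0.62 -0.35] g 99.28150534629822 tilt [ 69.85   0.   179.99]
shift needed tool x,y 0.17 -0.25
```

```bash
python3 -m handwheel '[[[-0.4,0,0],[0,0,-0.06],1],[[0,0,0],[0,0,0],1],[[0,0,0],[0,0,0],1]]' >/dev/null; python3 avg.py;  python3 -m handwheel '[[[0,0,0],[0,0,0],1],[[0,0,0],[0,0,0],1],[[0,0,0],[0,0,0],1],[[0,0,0],[0,0,0],1]]' >/dev/null; python3 avg.py; python3 -m handwheel '[[[0,0,0],[0,0,0],1],[[0,0,0],[0,0,0],1],[[0,0,0],[0,0,0],1]]' >/dev/null;  python3 avg.py
```

```text
avg jig F [ 2.92 -2.98] z -5.17 press by y 4.45 by normal 4.16 M [-0.345  0.693 -0.438]
t 30.85 tip [48.2 36.1] ang 36.8 axis err [0.3 0.1] footz 1.3 F jig [ 2.16 -2.43] -6.02 M [-0.3   0.68 -0.42] g 99.32517170906067 tilt [ 7.0200e+01  1.0000e-02 -1.7999e+02]
shift needed tool x,y 0.24 -0.14
avg jig F [ 2.76 -2.83] z -5.51 press by y 4.23 by normal 3.95 M [-0.313  0.728 -0.423]
t 31.65 tip [48.2 36.1] ang 36.9 axis err [0.3 0.1] footz 1.3 F jig [ 2.33 -2.64] -6.67 M [-0.36  0.75 -0.45] g 99.22927021980286 tilt [ 7.02e+01  1.00e-02 -1.80e+02]
shift needed tool x,y 0.23 -0.16
avg jig F [ 2.2  -3.17] z -5.53 press by y 4.73 by normal 3.76 M [-0.291  0.742 -0.446]
t 32.33 tip [48.2 36.2] ang 36.9 axis err [0.2 0.2] footz 1.3 F jig [ 2.08 -3.31] -5.15 M [-0.29  0.75 -0.43] g 99.28919792175293 tilt [  70.21    0.   -180.  ]
shift needed tool x,y 0.2 -0.19
```

```bash
h="python3 -m handwheel"; r="python3 avg.py"; $h '[[[0.3,0,0.3],[0,0,0.05],1],[[0,0,0.4],[0,0,0],1],[[0,0,0],[0,0,0],1],[[0,0,0],[0,0,0],1]]' >/dev/null; $r; $h '[[[0,0,0.3],[0,0,0],1],[[0,0,0.2],[0,0,0],1],[[0,0,0],[0,0,0],1],[[0,0,0],[0,0,0],1]]' >/dev/null; $r
```

```text
avg jig F [ 2.34 -3.19] z -2.95 press by y 4.76 by normal 3.88 M [-0.355  0.583 -0.416]
t 33.12 tip [48.3 36.1] ang 36.7 axis err [0.2 0.3] footz 0.6 F jig [ 1.68 -3.99] -3.32 M [-0.39  0.56 -0.4 ] g 99.61620926856995 tilt [ 69.91  -0.   179.98]
shift needed tool x,y 0.16 -0.35
avg jig F [ 3.32 -2.37] z -3.56 press by y 3.53 by normal 4.05 M [-0.512  0.472 -0.426]
t 33.92 tip [48.4 36.1] ang 36.7 axis err [0.3 0.3] footz 0.1 F jig [ 3.73 -2.61] -3.48 M [-0.51  0.49 -0.42] g 99.58032131195068 tilt [6.9900e+01 1.0000e-02 1.7998e+02]
shift needed tool x,y 0.26 -0.37
```

```bash
h="python3 -m handwheel"; r="python3 avg.py"; $h '[[[0,0,0.3],[0,0,0],1],[[0,0,0],[0,0,0],1]]' >/dev/null; $r; $h '[[[0,0,0.3],[0,0,0],1],[[0,0,0],[0,0,0],1]]' >/dev/null; $r
```

```text
avg jig F [ 3.45 -2.43] z -0.72 press by y 3.63 by normal 4.19 M [-0.598  0.517 -0.423]
t 34.48 tip [48.4 36.1] ang 36.7 axis err [0.3 0.4] footz -0.0 F jig [ 4.22 -3.17] -0.84 M [-0.65  0.53 -0.48] g 99.81931328773499 tilt [ 69.91   0.   179.97]
shift needed tool x,y 0.23 -0.41
avg jig F [ 4.38 -2.83] z 2.06 press by y 4.22 by normal 5.15 M [-0.651  0.627 -0.445]
t 35.02 tip [48.4 36.1] ang 36.7 axis err [0.3 0.4] footz -0.1 F jig [ 4.97 -2.76] 1.82 M [-0.66  0.63 -0.49] g 100.46787142753601 tilt [ 69.91   0.   179.97]
shift needed tool x,y 0.24 -0.4
```

```bash
h="python3 -m handwheel"; $h '[[[0,0,0],[0,0,0],1],[[0,0,0],[0,0,0],1],[[0,0,0],[0,0,0],1],[[0,0,0],[0,0,0],1]]' 20; python3 avg.py; $h '[[[0,0,0],[0,0,0],0.6],[[0,0,0],[0,0,0],0.5],[[0,0,0],[0,0,0],0.4],[[0,0,0],[0,0,0],0.2],[[0,0,0],[0,0,0],0],[[0,0,0],[0,0,0],0],[[0,0,0],[0,0,0],0],[[0,0,0],[0,0,0],0]]'; python3 avg.py
```

```text
clock: 35.52
position: [0.4858, 0.1096, 0.0507]
ee_rot: [0.0, 0.82, 0.573, 0.0]
contact_force: [-3.3, -3.0, 2.2]
width: 0.015
gripper_force: 100.5
avg jig F [ 4.16 -3.11] z 2.65 press by y 4.64 by normal 5.17 M [-0.659  0.631 -0.433]
t 35.83 tip [48.4 36.1] ang 36.7 axis err [0.3 0.4] footz -0.1 F jig [ 3.59 -2.89] 2.58 M [-0.66  0.62 -0.39] g 100.46826839447021 tilt [ 69.91   0.   179.97]
shift needed tool x,y 0.22 -0.41
clock: 36.83
position: [0.4857, 0.1097, 0.0502]
ee_rot: [0.0, 0.82, 0.573, -0.0]
contact_force: [-0.9, -0.5, 0.1]
width: 0.0427
gripper_force: 0.0
avg jig F [ 0.09 -0.33] z -0.13 press by y 0.49 by normal 0.28 M [-0.001 -0.013  0.001]
t 37.12 tip [48.4 35.9] ang 36.6 axis err [0.3 0.2] footz -0.5 F jig [-0.66  0.31] 0.34 M [0.02 0.04 0.03] g 0.0 tilt [6.99e+01 1.00e-02 1.80e+02]
shift needed tool x,y 0.24 -0.21
```

```bash
python3 -m handwheel '[[[0,0,-4],[0,0,0],0],[[0,0,-10],[0,0,0],0],[[0,0,-15],[0,0,0],0],[[0,0,-25],[0,0,0],0],[[0,0,-30],[0,0,0],0],[[0,0,-30],[0,0,0],0],[[0,0,-30],[0,0,0],0],[[0,0,-30],[0,0,0],0],[[40,0,0],[0,0,0],0],[[40,0,0],[0,0,0],0],[[-40,0,0],[0,0,0],0],[[-60,0,0],[0,0,0],0],[[-60,0,0],[0,0,0],0],[[0,0,0],[0,0,0],0],[[0,0,0],[0,0,0],0]]' | head -3
python3 - <<'E'
from geo import *
s=readout.get_state(); W=vision.get_image("wrist");S=vision.get_image("scene")
c=cam("wrist",s);u=pr(c,jw([10,0,32]))[0];sc=cam("scene");v=pr(sc,jw([10,0,32]))[0];print(u,v)
def crop(im,u,a,b,f):
    x=int(np.clip(u[0]-a/2,0,640-a));y=int(np.clip(u[1]-b/2,0,480-b));print(x,y);return cv2.resize(im[y:y+b,x:x+a],None,fx=f,fy=f,interpolation=cv2.INTER_CUBIC)
cv2.imwrite("pics/fin.png",cv2.convertScaleAbs(np.hstack([crop(W,u,266,400,1.5),crop(S,v,100,150,4)]),alpha=1.3))
E
```

```text
clock: 39.0
position: [0.4586, 0.0347, 0.225]
ee_rot: [0.0, 0.82, 0.572, 0.001]
[392.08919269 128.63024293] [361.64428309 265.92033472]
259 0
311 190
```

View pics/fin.png

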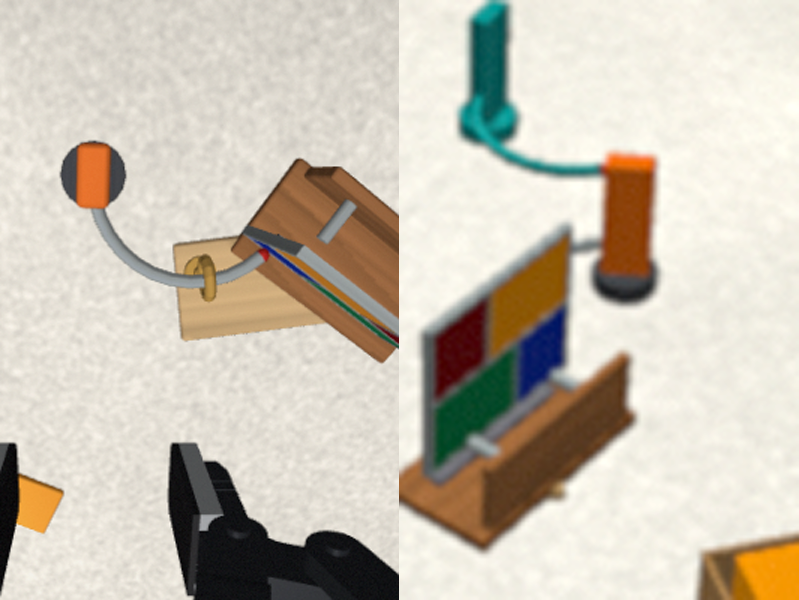

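The hook stands upright with its grip at about (93,175). Its arm passes through the eye at (205,278) and the red tip touches the glass at (263,253). The gripper is clear of everything, so I'm handing in.

```bash
python3 -c "
from rig import manip
print(manip.sign_off())"
```

```text
the job is handed in; nothing more can be done
None
```

I handed the job in at about 39 s: the hook stands upright on its foot, through the eye, with its tip resting on the glass. The press stayed between about 3 and 6.5 N and held at roughly 4.2–4.7 N (judged along jig y) for over a second. I felt no sign of the hook binding in the eye, the gripper stayed clear of the glass, and the moves kept clear of everything else on the bench.

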